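Wedge the rocking mortar slab tight

ROBOT

A 6-joint arm with a two-finger parallel gripper is mounted at the origin on the work surface. World frame = base frame: x ahead of the robot, y to its left, z up, the work surface at z = 0. Lengths are in mm, angles in rad, forces in N, time in s.
With the tool pointing down it reaches from about 350 to 775 mm from the base axis. Payload 7.3 kg.
Tool frame: the origin (TCP) lies midway between the tips of the shut fingers; the grasp point (between the pads) lies 19 mm behind it (bot.tcp_to_grasp is the distance from the TCP to the grasp point, in mm); z points along the fingers, y is the line along which they close (so a half turn about z gives the same grasp; the last joint's range is limited). The gripper opens to 92 mm and grips with 3 to 60 N. Pads are 19 mm wide; open, the fingers measure 130 mm over their backs; the gripper's body (75 mm by 190 mm) begins 47 mm behind the grasp point.
Start: joints at [1.176, 0.342, 1.524, -0, 1.275, -0.146], TCP at [129.26, 508.858, 226.741] pointing down, gripper open.
Joint ranges: [-2.53, 2.53], [-0.77, 2.02], [0.04, 2.7], [-1, 4.14], [0.28, 2.66], [-3.11, 3.11]. Speed limits (rad/s): [2.57, 2.57, 3.14, 3.14, 3.14, 3.14].

INTERFACE

Orientations are given as [roll, pitch, yaw] about the fixed x, y, z axes, in that order (R = Rz(yaw) Ry(pitch) Rx(roll)).
In Python, from plant import bot, viewer gives the robot as it stands. The module is installed in compiled form; this text tells all that it offers.
- The arm moves only by the shell command python3 -m handwheel 'ROWS'. ROWS is text: rows parted by semicolons, each of 7 numbers parted by spaces: the shift along the tool's x, y, z scaled (see below), then the turn, a rotation vector about the tool's x, y, z scaled (see below), then the opening, from -1 (shut) to 1 (fully open), so that 0 is half open. In form: tx ty tz rx ry rz gripper; .... A call has 1 to 8 rows; each row is the pose to reach, as a shift and turn from the pose commanded when the call began, along the tool's axes at that moment, turning the shorter way round; what a row does not reach only later rows make up. The controller multiplies each number of a shift by 10 cm and each number of a turn by pi rad. A row lasts 1/12 s, in which the tool goes at most 41.7 mm and 7.16 degrees, less where a joint would pass 70% of its speed; a pose out of reach is approached as far as the arm can. A call with a number of a shift or a turn outside -1 to 1 is refused whole. A call with a gripper value outside its range is refused whole. The fingers move at their own pace and stop on an object; the grip force is fixed at half the most. Time passes only in rows, so rows that repeat a pose let the fingers close. It gives the time, the measured TCP pose, the force, the opening and the grip force at its end, in the units of the state.
- bot.get_obs(): the state, without advancing time (a new reading comes with each control period).
- viewer.capture(name): name is "side" or "top" or "wrist"; returns a dict with "frame" (420x560x3 uint8, red, green, blue), "fov_y" (degrees; the focal length in pixels is half the picture's height over the tangent of half this angle, whatever the lens; pixels are square), "cx", "cy" (the principal point, pixels), "T" (4x4, takes a point from camera to world coordinates). Camera axes: x right, y down, z forward; pixel columns grow to the right and rows downward; lengths in mm; the calibration is good to about 2 mm. The wrist camera is an equidistant fisheye: a pixel r from the principal point sees the ray r / f radians off the axis. A picture is of the moment at which its call begins. There is no depth.
- bot.close_job(): hands the job in; it is judged then, once.
Trained networks look in a picture, given as the dict that the camera call returned (one of the last four; its "shot" number tells which), for a name from the list of things; names that differ only in an ending like _2 or _b are one class to them, and where a whole thing is asked for, a point or a joint stands for the part that bears it (a point fixed in the world has none). Each returns a list of dicts, best first, with "score" (0 to 1); they miss things now and then, are a little off and sometimes report something else, mostly with a low value. They report only what shows in the picture. A call takes as long as a camera call. They do not tell look-alikes from the thing itself.
- viewer.recognise(target, picture): "centre" ([column, row] in pixels, amid what is visible of it).
- viewer.cut_out(target, picture): "pixels" (420x560 bool, what is visible of it) and "centre" ([column, row] in pixels, amid what is visible of it).
The state is a dict: "time": time; "joint_positions": joint angles; "dq": joint speeds; "tau": joint torques, N m; "tool_pos": TCP position; "tcp_rot": TCP orientation; "contact_force": force on the tool from outside, world axes, zero at the start; "moment": the same for the moment, N m; "grip_width": finger opening in mm; "finger_force": force on a finger pad.
Only numpy, scipy, OpenCV 4.12 (cv2) and the standard library are available. Lean on these libraries where they do the work, as an engineer would, in place of code of your own. Each camera call takes 0.05 s, during which the arm holds its last target. There are 200 camera calls.

TASK

The marble slab under the mortar bounces on its rubber feet. Lay the wooden wedge flat on the counter with its thin end just under the middle of the slab's raised near edge, then push it in, square to the edge, until it jams tight and bears some of the weight, without jacking the slab up off its feet. Leave it jammed there, and everything else on the counter where it stands.

Things in the scene. Friction and masses are not known exactly. Their poses are not given: they have to be found in the camera images.
- edge (a point): Point on the counter straight below the middle of the slab's raised near edge. Its x axis is level and points in under the slab, square to the edge; y runs along the edge; z up. The underside of the edge is 8 to 15 mm above the counter: this differs each time and is not measured. Under the slab the first 120 mm from the edge are free over the whole width.
- stand: The slab's stand; origin and axes as edge. The slab on it is white marble, 260 mm deep (x), 200 wide (y), 18 thick, on rubber feet. A white ceramic mortar 126 wide and 85 tall stands on it, its centre 175 in from the near edge. Pushing the wedge with about 14 to 20 N, level, makes it tight; once it touches, the push climbs by roughly 1 to 3 N per mm.
- slab (a joint): How far the slab's near edge is lifted from its rest, as it rocks on its feet about a line 100 mm in from the edge (rad): 0 at rest whatever the gap, 0.01 for 1 mm at the edge. The feet resist like a spring, about 6 N per mm at the edge. A wedge under it is jammed tight from 0.6 mm (0.006 rad); over 2.2 mm (0.022 rad) the slab is jacked up off its feet.
- wedge_mid (a point): Middle of the wooden wedge, 6 mm above its flat underside. It is 110 mm long (x), 32 wide (y); the top slopes evenly from 21 high at the thick end (-x, 55 from here, upright end face) to 3 high at the thin end (+x, where the x axis points). About 50 g. It lies flat on the counter, slope up, left or right in front of the slab.
- wedge_tip (a point): Middle of the wedge's thin end, at its underside, 55 mm from the middle; axes as the wedge.
- offcut: A plain straight offcut of the same wood, 105 x 34 x 20 mm, same height all along; not the wedge. It lies on the other side. Origin: centre of its underside, x along it. Leave it.
- measuring_cup: Yellow plastic measuring cup, 76 wide, 60 tall, stub handle to its +y; origin at its underside. Leave it.
- olive_bowl: Small dark olive-wood bowl, 110 wide, 45 tall; origin at its underside. Leave it.
- jar: Empty glass jar with a clipped glass lid, 94 wide, 142 tall; origin at its underside. Leave it.
- colander: Stainless colander, 200 wide plus two handles along y, 85 tall; origin at its underside. Leave it.
- spoon: Wooden spoon, 200 long, lying near the robot; x along it. Leave it.
Mind the look-alikes: they are no part of the job. Leave any green or pink look-alike of the part that bears wedge_mid alone.

How it is judged (in metres and radians):
On the way, in this order (a step that is already met when the one before it is completed fails the run):
1. the wedge's thin end is under the slab's near edge, within 50 mm of its middle, slope up, with the slab still at rest (x of wedge_tip in the frame of edge above 0.003 m and y of wedge_tip in the frame of edge between -0.05 and 0.05 m and angle between wedge_mid's own z axis and vertical below 0.15 rad and value of joint slab below 0.003 rad), for 0.1 s.
2. the wedge is pushed in until it bears the edge (raised 0.6 to 2.2 mm) (x of wedge_tip in the frame of edge above 0.003 m and y of wedge_tip in the frame of edge between -0.05 and 0.05 m and angle between wedge_mid's own z axis and vertical below 0.15 rad and value of joint slab between 0.006 and 0.022 rad and x of wedge_tip in the frame of edge above 0.015 m), for 0.2 s.
At the end, for the whole second after the job is handed in: The wedge lies slope up and still (under 0.01 m/s, tilt under 0.15 rad), its thin end at least 15 mm in under the near edge and within 50 mm of its middle, square to the edge within 0.25 rad, jammed so that it holds the edge 0.6 to 2.2 mm (0.006 to 0.022 rad) above its rest (all of step 2 and angle between the x axis of wedge_mid and the x axis of edge, either way round below 0.25 rad and linear speed of wedge below 0.01 m/s); the robot touches nothing.
It fails at once if the slab is jacked up off its feet (edge raised more than 2.6 mm) (value of joint slab above 0.026 rad).
It fails at once if the slab's near edge is pressed down more than 2 mm (value of joint slab below -0.02 rad).
It fails at once if another thing on the counter is moved more than 30 mm (distance of any of offcut, measuring_cup, olive_bowl, jar, colander, spoon from where it was at the start of the episode above 0.03 m).
It also fails if it takes over 61 s, if anything falls off the work surface, if the arm or the gripper's body presses on something with over 40 N, if the wrist force passes 120 N, or if a joint passes its speed limit or range.

## Working session

There is one attempt and no reset: what is moved stays moved. The work goes in short steps, Python scripts to look and compute and a shell command to move; the robot and the scene stay as the last step left them, time stands still between calls to the robot, and variables do not carry over. Pictures are saved under pics/ and viewed, at most 13 in all, crops included, and the job is handed in when it is done.

```bash
mkdir -p pics; cat > h.py <<'E'
import numpy as np, cv2
from plant import bot, viewer
def save(p,n,crop=None,s=1):
    f=p["frame"][:,:,::-1]
    if crop: a,b,c,d=crop; f=f[b:d,a:c]
    cv2.imwrite("pics/"+n,cv2.resize(f,None,fx=s,fy=s,interpolation=cv2.INTER_CUBIC))
def ray(p,uv):
    f=p["frame"].shape[0]/2/np.tan(np.radians(p["fov_y"])/2)
    d=np.array([(uv[0]-p["cx"])/f,(uv[1]-p["cy"])/f,1.])
    T=np.array(p["T"]); d=T[:3,:3]@d
    return T[:3,3],d
def ground(p,uv,z=0):
    o,d=ray(p,uv); return o+d*(z-o[2])/d[2]
def proj(p,X):
    f=p["frame"].shape[0]/2/np.tan(np.radians(p["fov_y"])/2)
    T=np.array(p["T"]); c=T[:3,:3].T@(np.array(X,float)-T[:3,3]); return c[:2]/c[2]*f+[p["cx"],p["cy"]]
E
python3 - <<'E'
from h import *
t=viewer.capture("top"); s=viewer.capture("side")
save(t,"top.png"); save(s,"side.png")
for p,n in((t,"top"),(s,"side")):
    print(n,np.round(p["T"],2).tolist(),p["fov_y"])
    for k in("wedge_mid","offcut","slab","stand","measuring_cup","spoon","olive_bowl"):
        print(k,[(np.round(r["centre"]).tolist(),round(r["score"],2),ground(p,r["centre"]).round().tolist()[:2]) for r in viewer.recognise(k,p)][:3])
print(bot.get_obs())
E
```

```text
top [[0.02, -0.99, 0.1, 396.68], [-1.0, -0.02, 0.0, -26.81], [-0.0, -0.1, -1.0, 1217.2], [0.0, 0.0, 0.0, 1.0]] 49.97650441794069
wedge_mid [([222.0, 237.0], 0.95, [451.0, 125.0]), ([132.0, 291.0], 0.86, [301.0, 361.0]), ([201.0, 297.0], 0.79, [291.0, 175.0])]
offcut [([375.0, 255.0], 0.72, [412.0, -288.0])]
slab [([256.0, 131.0], 0.86, [746.0, 39.0])]
stand [([255.0, 132.0], 0.71, [742.0, 43.0]), ([378.0, 257.0], 0.25, [407.0, -298.0])]
measuring_cup [([101.0, 201.0], 0.69, [541.0, 458.0])]
spoon [([259.0, 272.0], 0.61, [358.0, 21.0])]
olive_bowl [([456.0, 252.0], 0.79, [424.0, -508.0])]
side [[-0.97, -0.16, 0.17, 330.56], [-0.23, 0.72, -0.66, 762.04], [-0.01, -0.68, -0.74, 929.13], [0.0, 0.0, 0.0, 1.0]] 47.10205007142602
wedge_mid [([308.0, 280.0], 0.8, [430.0, 136.0]), ([358.0, 305.0], 0.71, [309.0, 177.0]), ([348.0, 389.0], 0.69, [303.0, 369.0])]
offcut [([343.0, 158.0], 0.82, [413.0, -301.0])]
slab [([192.0, 223.0], 0.87, [752.0, 30.0])]
stand [([190.0, 222.0], 0.8, [758.0, 30.0])]
measuring_cup []
spoon [([341.0, 243.0], 0.87, [372.0, 13.0])]
olive_bowl [([343.0, 109.0], 0.77, [445.0, -537.0])]
{'time': 0.8, 'joint_positions': array([ 1.17603978e+00,  3.41960197e-01,  1.52411885e+00, -9.96075179e-06,
        1.27541248e+00, -1.46006039e-01]), 'dq': array([ 0.00134948, -0.00039899, -0.00151841, -0.0013823 ,  0.00140173,
       -0.00038737]), 'tau': array([-1.71772167e-04, -4.31077909e+01, -2.44481045e+01,  7.16830767e-02,
        4.78238391e-02, -1.05753136e-05]), 'tool_pos': array([129.23803281, 508.85009042, 226.75459122]), 'tcp_rot': array([3.14149399e+00, 2.41410586e-05, 2.89284505e+00]), 'contact_force': array([-0.76802845, -0.18285773, -0.39331562]), 'moment': array([ 0.00956994, -0.05066135,  0.00783636]), 'finger_force': 0.0, 'grip_width': 91.49952239758915}
```

View pics/top.png

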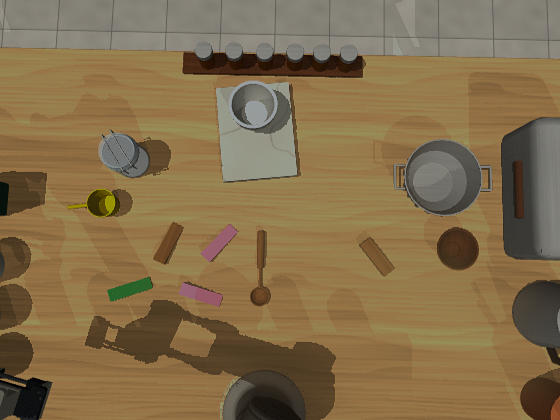

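View pics/side.png

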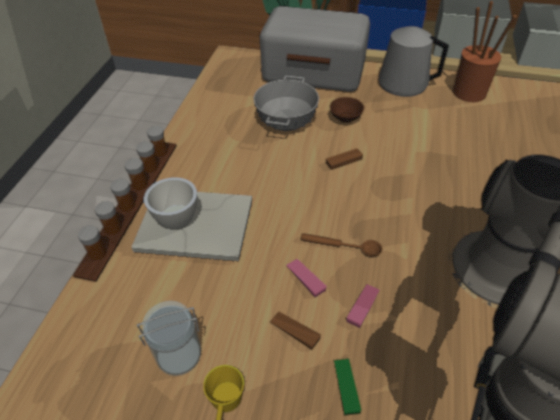

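Candidates for the wedge: brown at top (168,243) / side (296,330); brown at top (376,256) / side (344,158); pink at top (220,243) and (201,294); green at top (130,289). The pink and green ones are look-alikes, so it's one of the two brown ones. I'll check them in close crops.

```bash
python3 - <<'E'
from h import *
t=viewer.capture("top"); s=viewer.capture("side")
def c(p,u,v,w=35,h=30,k=5.5): return cv2.resize(p["frame"][v-h:v+h,u-w:u+w,::-1],(int(2*w*k),int(2*h*k)),interpolation=cv2.INTER_CUBIC)[:290]
a=np.vstack([np.hstack([c(t,168,243),c(t,376,256)]),np.hstack([c(s,296,330),c(s,344,158)])])
cv2.imwrite("pics/c.png",a)
for p,uv in((t,(168,243)),(t,(376,256)),(s,(296,330)),(s,(344,158))):
    print(ground(p,uv,8).round())
for uv in((221,182),(299,177),(217,87),(291,83)): print("slab top",ground(t,uv,30).round(1))
for uv in((139,249),(238,256),(170,190),(252,196)): print("side",ground(s,uv,30).round(1))
E
```

```text
[431. 267.   8.]
[ 409. -290.    8.]
[428. 271.   8.]
[ 408. -292.    8.]
slab top [596.  128.2  30. ]
slab top [614.  -79.6  30. ]
slab top [857.6 148.   30. ]
slab top [873.1 -53.4  30. ]
side [832.9 158.6  30. ]
side [597.8 127.   30. ]
side [836.3 -42.4  30. ]
side [618.5 -68.   30. ]
```

View pics/c.png

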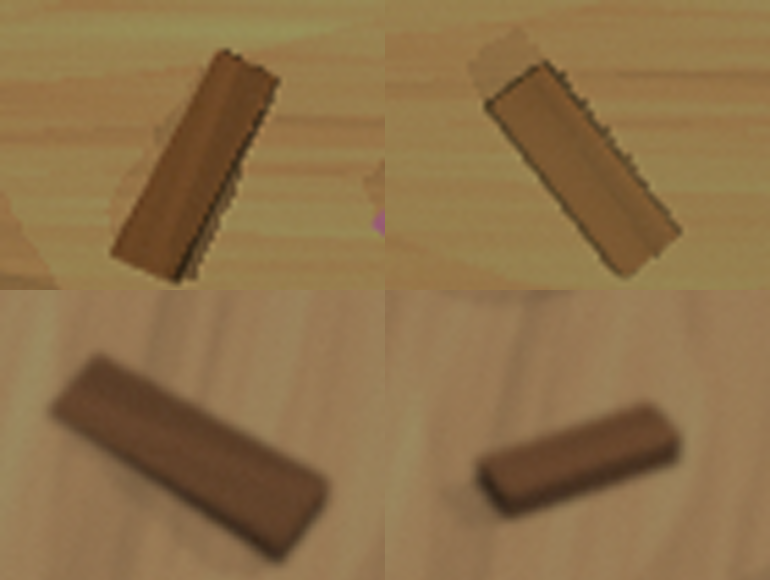

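The left brown one (top 168,243) tapers toward +x: its side face is thicker at the near end. That makes it the wedge. The right one (376,256) has the same height at both ends, so it's the offcut.

```bash
cat >> h.py <<'E'
from scipy.spatial.transform import Rotation as Ro
def rows(x,y,z,yaw,P=None):
    o=bot.get_obs(); p=o["tool_pos"]; R=Ro.from_euler("xyz",o["tcp_rot"])
    d=R.inv().apply(np.array([x,y,z])-p)/100; r=(R.inv()*Ro.from_euler("xyz",[np.pi,0,yaw])).as_rotvec()/np.pi
    print("shift",d.round(3),"turn",r.round(4),"| at",p.round(1),"yaw %.3f"%o["tcp_rot"][2],"F",o["contact_force"].round(1),"w %.1f"%o["grip_width"],"ff %.1f t %.1f"%(o["finger_force"],o["time"]))
E
python3 - <<'E'
from h import *
t=viewer.capture("top"); s=viewer.capture("side")
for p,uv in((t,(168,243)),(s,(296,330))):
    for r in viewer.cut_out("wedge_mid",p)+viewer.cut_out("offcut",p):
        if np.hypot(*(np.array(r["centre"])-uv))<12:
            q=cv2.minAreaRect(np.argwhere(r["pixels"])[:,::-1].astype(np.float32)); b=cv2.boxPoints(q)
            print(r["score"],[ground(p,u,10).round(1)[:2].tolist() for u in b], ground(p,q[0],10).round(1))
a=ground(t,(178.7,224.6),3);b=ground(t,(159.5,261.8),21);d=a-b
print(a,b,np.hypot(*d[:2]),np.arctan2(d[1],d[0]))
yaw=np.arctan2(d[1],d[0])+np.pi
m=(a+b)/2
rows(m[0],m[1],150,yaw)
E
```

```text
0.9 [[389.2, 307.5], [489.5, 258.0], [472.5, 224.8], [372.5, 274.5]] [430.7 266.3  10. ]
0.62 [[488.9, 271.3], [479.4, 232.9], [376.2, 272.5], [387.6, 308.5]] [432.  271.9  10. ]
[481.65011983 242.05515585   3.        ] [380.86958562 284.52445156  21.        ] 109.36341779720375 -0.3988206579864861
shift [-3.532 -1.637  0.767] turn [0.     0.     0.0478] | at [129.3 508.9 226.8] yaw 2.893 F [-0.3 -1.  -0.1] w 91.7 ff 0.0 t 1.2
```

```bash
for i in 1 2 3; do python3 -m handwheel '-0.88 -0.41 0.19 0 0 0 1; -0.88 -0.41 0.19 0 0 0 1; -0.88 -0.41 0.19 0 0 0 1' >/dev/null; done
python3 -m handwheel '-0.89 -0.41 0.19 0 0 0.048 1; -0.89 -0.41 0.19 0 0 0.048 1; -0.89 -0.41 0.19 0 0 0.048 1; -0.89 -0.41 0.19 0 0 0.048 1; -0.89 -0.41 0.19 0 0 0.048 1'
cat >> h.py <<'E'
def fground(p,uv,z=0):
    f=p["frame"].shape[0]/2/np.tan(np.radians(p["fov_y"])/2)
    v=np.array(uv,float)-[p["cx"],p["cy"]]; r=np.hypot(*v); th=r/f
    d=np.array([*(v/r*np.sin(th)),np.cos(th)]); T=np.array(p["T"]); d=T[:3,:3]@d; o=T[:3,3]
    return o+d*(z-o[2])/d[2]
E
python3 - <<'E'
from h import *
w=viewer.capture("wrist"); save(w,"w1.png")
print(np.round(w["T"],2).tolist(),w["fov_y"])
for r in viewer.cut_out("wedge_mid",w):
    b=cv2.boxPoints(cv2.minAreaRect(np.argwhere(r["pixels"])[:,::-1].astype(np.float32)))
    print(r["score"],np.round(r["centre"]),b.round().tolist(),[fground(w,u,8).round(1)[:2].tolist() for u in b])
rows(431,263,100,2.74)
E
```

```text
time: 2.37
tool_pos: [431.2, 262.4, 150.4]
tcp_rot: [-3.141, -0.001, 2.74]
contact_force: [0.1, -0.4, -0.5]
grip_width: 92.0
finger_force: 0.0
[[0.39, 0.88, 0.26, 360.81], [0.92, -0.38, -0.11, 292.17], [0.0, 0.28, -0.96, 308.65], [0.0, 0.0, 0.0, 1.0]] 65.70646984690485
0.95 [152. 112.] [[99.0, 102.0], [200.0, 83.0], [207.0, 118.0], [106.0, 137.0]] [[261.8, 129.1], [297.0, 233.5], [330.1, 226.0], [298.2, 120.6]]
0.92 [175. 226.] [[155.0, 261.0], [164.0, 197.0], [199.0, 202.0], [190.0, 266.0]] [[437.9, 106.1], [381.0, 151.9], [400.7, 183.9], [457.9, 141.6]]
0.91 [333.  38.] [[276.0, 63.0], [368.0, -12.0], [391.0, 15.0], [299.0, 91.0]] [[310.2, 304.7], [269.3, 416.6], [302.9, 425.8], [342.1, 313.5]]
0.77 [290. 193.] [[274.0, 141.0], [309.0, 141.0], [309.0, 250.0], [274.0, 250.0]] [[375.9, 274.5], [388.4, 304.2], [488.6, 263.8], [474.8, 231.4]]
shift [-0.009 -0.002  0.509] turn [ 0.0001 -0.0001  0.0008] | at [430.3 263.5 150.9] yaw 2.743 F [-0.5 -0.   0.5] w 91.7 ff 0.0 t 2.5
```

View pics/w1.png

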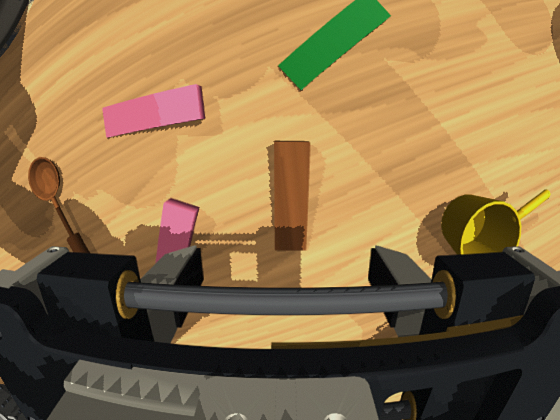

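The wrist view shows the brown wedge, columns 274-309 and rows 141-250, square to the tool with its thick end (row 141) toward the robot. It's wider at that end and 108 mm long, which matches. I'll grasp about 40 mm back from the middle.

```bash
python3 - <<'E'
from h import *
w=viewer.capture("wrist")
print(fground(w,(291.5,141),21),fground(w,(291.5,250),3))
rows(394.7,282.5,60,2.743); rows(394.7,282.5,3,2.743)
E
```

```text
[380.35999108 290.49894517  21.        ] [483.011645   248.10214047   3.        ]
shift [0.399 0.034 0.91 ] turn [ 0.0001 -0.      0.0001] | at [430.2 263.8 151. ] yaw 2.743 F [ 0.3  0.2 -0.4] w 92.0 ff 0.0 t 2.5
shift [0.399 0.034 1.48 ] turn [ 0.0001 -0.      0.0001] | at [430.2 263.8 151. ] yaw 2.743 F [ 0.3  0.2 -0.4] w 92.0 ff 0.0 t 2.5
```

```bash
python3 -m handwheel '0.4 0.03 0.5 0 0 0 1; 0.4 0.03 0.8 0 0 0 1; 0.4 0.03 0.8 0 0 0 1; 0.4 0.03 0.8 0 0 0 1' >/dev/null
python3 -m handwheel '0 0 0.3 0 0 0 1; 0 0 0.6 0 0 0 1; 0 0 0.67 0 0 0 1; 0 0 0.67 0 0 0 1; 0 0 0.67 0 0 0 1'
python3 -m handwheel '0 0 0 0 0 0 -1; 0 0 0 0 0 0 -1; 0 0 0 0 0 0 -1; 0 0 0 0 0 0 -1; 0 0 0 0 0 0 -1; 0 0 0 0 0 0 -1; 0 0 0 0 0 0 -1; 0 0 0 0 0 0 -1'
python3 -c "
from h import *
rows(395,282,3,2.743)"
```

```text
time: 3.27
tool_pos: [396.7, 281.9, 5.3]
tcp_rot: [3.14, 0.001, 2.742]
contact_force: [-0.3, 0.3, 0.4]
grip_width: 92.0
finger_force: 0.0
time: 3.93
tool_pos: [395.3, 281.3, 3.7]
tcp_rot: [3.142, -0.0, 2.742]
contact_force: [0.0, -0.3, 0.6]
grip_width: 43.3
finger_force: 0.0
shift [0.005 0.005 0.007] turn [ 0.     -0.     -0.0003] | at [395.3 281.3   3.7] yaw 2.742 F [ 0.  -0.3  0.6] w 43.3 ff 0.0 t 3.9
```

```bash
python3 -m handwheel '0 0 0 0 0 0 -1; 0 0 0 0 0 0 -1; 0 0 0 0 0 0 -1; 0 0 0 0 0 0 -1; 0 0 0 0 0 0 -1; 0 0 0 0 0 0 -1'
python3 -m handwheel '0 0 -0.2 0 0 0 -1; 0 0 -0.4 0 0 0 -1; 0 0 -0.6 0 0 0 -1; 0 0 -0.6 0 0 0 -1; 0 0 -0.6 0 0 0 -1'
python3 - <<'E'
from h import *
w=viewer.capture("wrist"); save(w,"w2.png")
t=viewer.capture("top")
# slab near edge fit from mask
for r in viewer.cut_out("slab",t)[:1]:
    q=r["pixels"].astype(np.uint8); c=max(cv2.findContours(q,0,2)[0],key=cv2.contourArea)
    a=cv2.approxPolyDP(cv2.convexHull(c),6,True)[:,0]; print(a.tolist(),[ground(t,u,29).round(1)[:2].tolist() for u in a])
save(t,"t2.png",(195,70,325,200),4.5)
E
```

```text
time: 4.43
tool_pos: [395.3, 281.3, 3.7]
tcp_rot: [-3.142, -0.0, 2.742]
contact_force: [0.2, 0.2, 0.7]
grip_width: 31.6
finger_force: 29.9
time: 4.85
tool_pos: [395.8, 281.6, 64.4]
tcp_rot: [3.14, 0.001, 2.742]
contact_force: [0.7, -0.0, -0.7]
grip_width: 31.9
finger_force: 29.9
[[287, 83], [296, 174], [224, 181], [217, 89]] [[873.3, -42.5], [622.1, -71.5], [599.1, 120.4], [852.4, 147.9]]
```

View pics/w2.png

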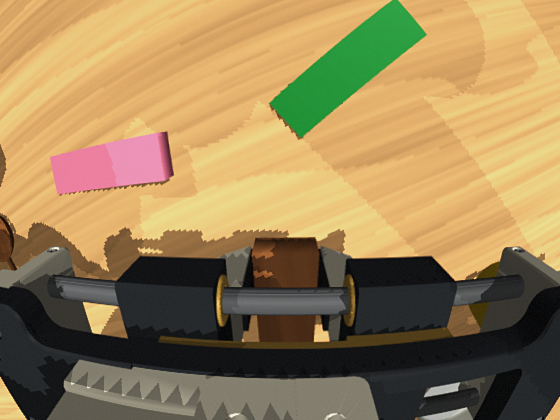

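View pics/t2.png

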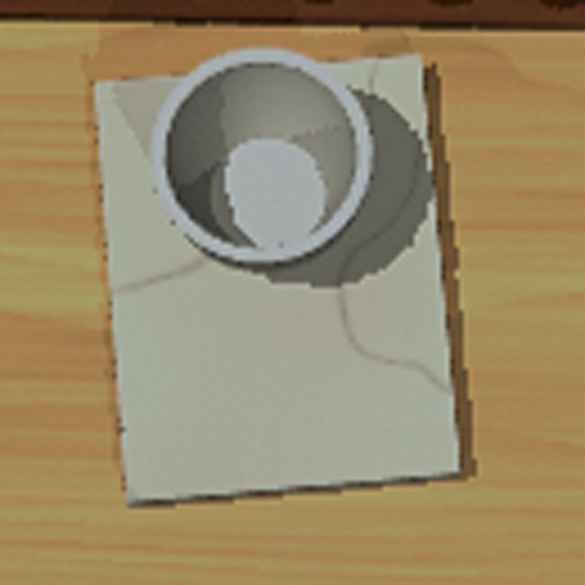

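The wedge is held between the pads at columns 253-318. The slab crop shows top-face corners at near-left (128,502), near-right (459,470), far-left (95,82) and far-right (422,57), in crop pixels at 4.5x.

```bash
python3 - <<'E'
from h import *
t=viewer.capture("top"); s=viewer.capture("side")
C=np.array([(128,502),(459,470),(95,82),(422,57)])/4.5+[195,70]
P=np.array([ground(t,u,29) for u in C]); print(P.round(1).tolist())
L=lambda a,b:np.linalg.norm(P[a]-P[b]).round(1)
print(L(0,1),L(2,3),L(0,2),L(1,3))
d=P[2:].mean(0)-P[:2].mean(0); e=P[0]-P[1]; print(np.arctan2(d[1],d[0]),np.arctan2(-e[0],e[1]),P[:2].mean(0))
m=viewer.cut_out("slab",s)[0]["pixels"].astype(np.uint8)
c=max(cv2.findContours(m,0,2)[0],key=cv2.contourArea); a=cv2.approxPolyDP(cv2.convexHull(c),4,True)[:,0]
print(a.tolist(),[ground(s,u,29).round(1)[:2].tolist() for u in a])
save(s,"s2.png",(125,170,265,270),5.5)
E
```

```text
[[597.5, 121.8, 29.0], [621.0, -74.2, 29.0], [854.5, 150.4, 29.0], [874.3, -47.4, 29.0]]
197.4 198.8 258.6 254.8
0.10816066689829121 0.11900424659189185 [609.24554309  23.82048251  29.        ]Traceback (most recent call last):
  File "<stdin>", line 8, in <module>
IndexError: list index out of range
```

```bash
python3 -c "
from h import *
rows(503,14,40,3.2546)"
```

```text
shift [-2.036 -2.039  0.228] turn [-0.0003 -0.0005 -0.1632] | at [394.8 281.1  62.8] yaw 2.742 F [-0.3  0.3 -0.4] w 31.8 ff 29.9 t 5.2
```

```bash
for i in 1 2; do python3 -m handwheel '-0.25 -0.25 0 0 0 0 -1; -0.5 -0.5 0 0 0 0 -1; -0.75 -0.75 0 0 0 0 -1; -1 -1 0 0 0 0 -1; -1 -1 0 0 0 0 -1' >/dev/null; done
python3 -m handwheel '0 0 0 0 0 -0.04 -1; 0 0 0 0 0 -0.08 -1; 0 0 0 0 0 -0.12 -1; 0 0 0 0 0 -0.163 -1; 0 0 0 0 0 -0.163 -1; 0 0 0 0 0 -0.163 -1; 0 0 0 0 0 -0.163 -1'
python3 - <<'E'
from h import *
rows(503,14,15,3.2546)
w=viewer.capture("wrist");s=viewer.capture("side");t=viewer.capture("top")
for p,z in((t,29),(s,29)):
    for r in viewer.cut_out("slab",p)[:1]:
        c=max(cv2.findContours(r["pixels"].astype(np.uint8),0,2)[0],key=cv2.contourArea); a=cv2.approxPolyDP(cv2.convexHull(c),5,True)[:,0]
        print(a.tolist(),[ground(p,u,z).round(1)[:2].tolist() for u in a])
save(s,"s3.png",(125,150,385,330),3)
E
```

```text
time: 6.57
tool_pos: [501.5, 19.7, 63.5]
tcp_rot: [3.141, -0.001, -3.032]
contact_force: [0.5, 0.1, 0.2]
grip_width: 31.7
finger_force: 29.9
shift [-0.009 -0.058  0.484] turn [ 0.0001 -0.0002 -0.0012] | at [501.5  19.7  63.5] yaw -3.032 F [0.5 0.1 0.2] w 31.7 ff 29.9 t 6.6
[[218, 88], [250, 81], [287, 84], [294, 176], [222, 173]] [[855.3, 145.3], [876.8, 58.6], [870.5, -42.6], [616.6, -66.2], [620.6, 126.4]]
[[147, 187], [177, 177], [251, 196], [238, 260], [133, 251]] [[901.3, -40.6], [837.3, -94.1], [621.3, -68.3], [594.7, 137.3], [844.8, 166.5]]
```

View pics/s3.png

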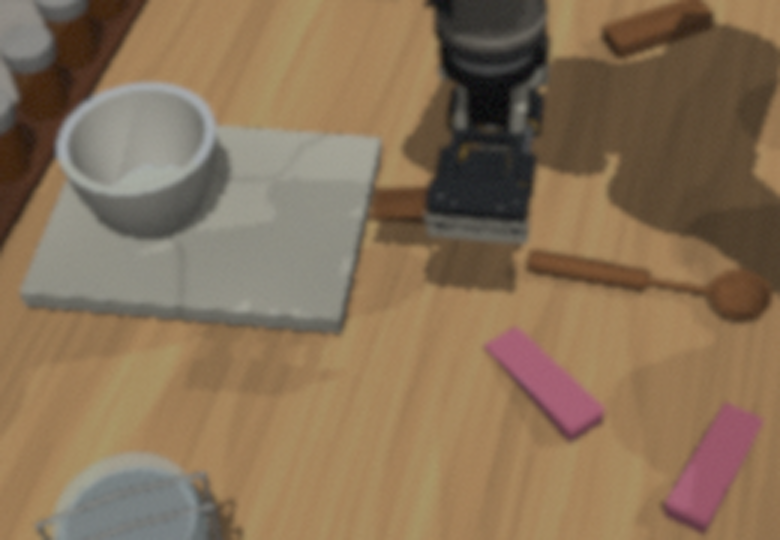

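The side view shows the held wedge level above the counter, pointing at the slab edge, its tip at about (372,205) in the crop. I'll check the tip offset against this.

```bash
python3 - <<'E'
from h import *
s=viewer.capture("side")
for x in(590,594.5,599): print(((proj(s,(x,30,64))-[125,150])*3).round())
print([ground(s,(u/3+125,v/3+150),29).round(1).tolist() for u,v in((380,138),(340,320))])
E
```

```text
[380. 200.]
[374. 199.]
[369. 198.]
[[619.6, -68.7, 29.0], [596.7, 127.9, 29.0]]
```

```bash
python3 -m handwheel '-0.01 -0.05 0.2 0 0 -0.001 -1; -0.01 -0.05 0.4 0 0 -0.001 -1; -0.01 -0.05 0.52 0 0 -0.001 -1; -0.01 -0.05 0.56 0 0 -0.001 -1; -0.01 -0.05 0.59 0 0 -0.001 -1; -0.01 -0.05 0.595 0 0 -0.001 -1; -0.01 -0.05 0.595 0 0 -0.001 -1'
python3 - <<'E'
from h import *
rows(503.4,14.7,3.7,3.256)
t=viewer.capture("top");s=viewer.capture("side")
save(s,"s4.png",(215,175,315,245),7)
E
```

```text
time: 7.45
tool_pos: [503.8, 14.4, 4.7]
tcp_rot: [-3.141, 0.001, -3.026]
contact_force: [0.1, 0.6, 0.2]
grip_width: 31.6
finger_force: 29.9
shift [0.003 0.003 0.01 ] turn [-0.      0.0003  0.0004] | at [503.8  14.4   4.7] yaw -3.026 F [0.1 0.6 0.2] w 31.6 ff 29.9 t 7.5
```

View pics/s4.png

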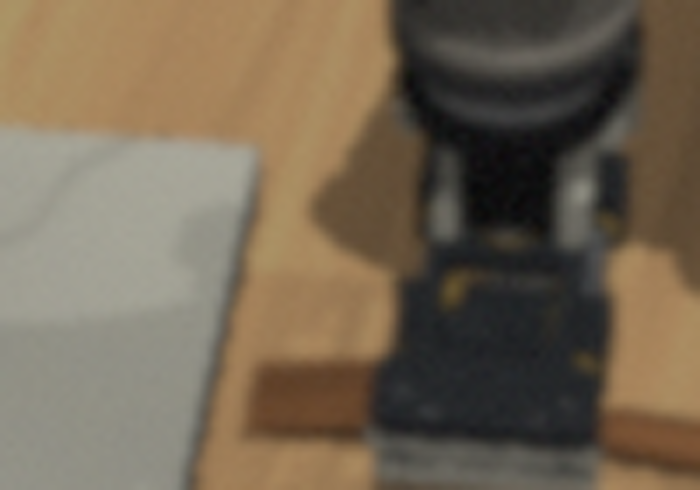

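The tip (crop 250,400) lies about 10 mm in front of the slab edge, square to it. I'll set it down and slide it in to about 18 mm, which is before contact even for the smallest gap.

```bash
python3 -m handwheel '0 0 0.005 0 0 0 -1; 0 0 0.01 0 0 0 -1; 0 0 0.01 0 0 0 -1' | grep -E 'pos|contact'
python3 -m handwheel '-0.05 0 0 0 0 0 -1; -0.1 0 0 0 0 0 -1; -0.15 0 0 0 0 0 -1; -0.2 0 0 0 0 0 -1; -0.25 0 0 0 0 0 -1; -0.3 0 0 0 0 0 -1; -0.3 0 0 0 0 0 -1; -0.3 0 0 0 0 0 -1'
```

```text
tool_pos: [503.7, 14.4, 3.7]
contact_force: [-0.4, 0.1, 3.0]
time: 8.47
tool_pos: [533.8, 17.9, 3.7]
tcp_rot: [-3.141, 0.002, -3.026]
contact_force: [1.6, 0.8, 3.6]
grip_width: 31.7
finger_force: 29.9
```

```bash
python3 -m handwheel '0 0 0 0 0 0 0; 0 0 0 0 0 0 0; 0 0 0 0 0 0 0; 0 0 0 0 0 0 0; 0 0 -0.2 0 0 0 0; 0 0 -0.45 0 0 0 0; 0 0 -0.45 0 0 0 0; 0 0 -0.45 0 0 0 0'
python3 -m handwheel '0.2 0 0 0 0 0 -1; 0.4 0 0 0 0 0 -1; 0.4 0 0 0 0 0 -1; 0.4 0 0 0 0 0 -1; 0.4 0 0 0 0 0 -1; 0.4 0 0 0 0 0 -1; 0.4 0 0 0 0 0 -1; 0.4 0 0 0 0 0 -1'
python3 - <<'E'
from h import *
s=viewer.capture("side");w=viewer.capture("wrist")
print(((ground(viewer.capture("top"),(262,231),8))).round())
a=cv2.resize(s["frame"][175:265,215:345,::-1],(780,540),interpolation=3); a[:300,400:]=cv2.resize(w["frame"][120:420,90:470,::-1],(380,300))
cv2.imwrite("pics/s5.png",a)
E
```

```text
time: 9.13
tool_pos: [533.9, 17.8, 49.3]
tcp_rot: [-3.141, 0.003, -3.026]
contact_force: [-0.4, -0.3, 0.1]
grip_width: 46.0
finger_force: 0.0
time: 9.8
tool_pos: [493.8, 13.3, 48.0]
tcp_rot: [3.142, 0.0, -3.026]
contact_force: [0.2, -0.2, -0.1]
grip_width: 1.1
finger_force: 0.0
[469.  16.   8.]
```

View pics/s5.png

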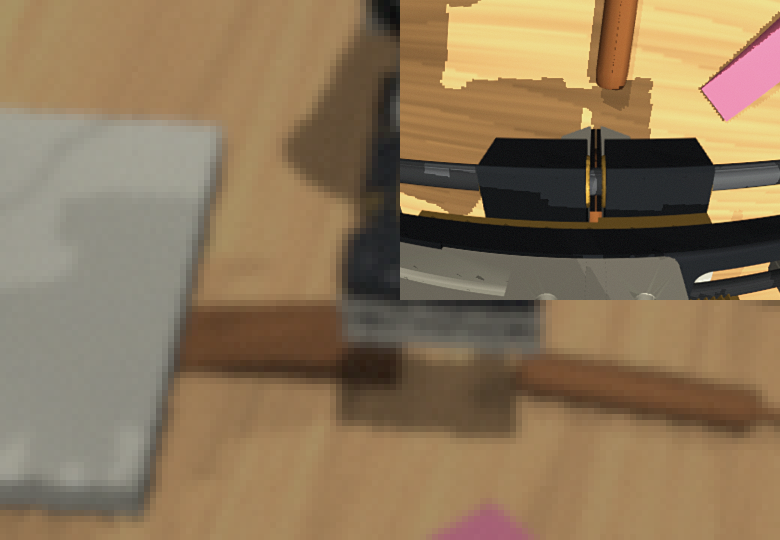

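The wedge is released flat, its thin end under the slab edge (crop 180,340) and its thick end at (402,375). The spoon end (crop 525,375) is clear behind the fingers. Next I'll lower the shut fingers and push.

```bash
python3 -m handwheel '0 0 0.15 0 0 0 -1; 0 0 0.3 0 0 0 -1; 0 0 0.4 0 0 0 -1; 0 0 0.43 0 0 0 -1; 0 0 0.43 0 0 0 -1; 0 0 0.43 0 0 0 -1'
python3 -m handwheel '-0.02 0 0 0 0 0 -1; -0.04 0 0 0 0 0 -1; -0.06 0 0 0 0 0 -1; -0.08 0 0 0 0 0 -1; -0.1 0 0 0 0 0 -1; -0.12 0 0 0 0 0 -1; -0.14 0 0 0 0 0 -1; -0.14 0 0 0 0 0 -1'
python3 -m handwheel '-0.02 0 0 0 0 0 -1; -0.04 0 0 0 0 0 -1; -0.06 0 0 0 0 0 -1; -0.06 0 0 0 0 0 -1' | grep -E 'pos|contact'
python3 -m handwheel '-0.02 0 0 0 0 0 -1; -0.04 0 0 0 0 0 -1; -0.05 0 0 0 0 0 -1; -0.05 0 0 0 0 0 -1' | grep -E 'pos|contact'
```

```text
time: 10.45
tool_pos: [493.6, 13.3, 5.4]
tcp_rot: [3.142, 0.0, -3.026]
contact_force: [0.4, 0.4, -0.1]
grip_width: 0.7
finger_force: 0.0
time: 11.12
tool_pos: [507.8, 14.9, 5.3]
tcp_rot: [-3.142, 0.001, -3.026]
contact_force: [0.4, 0.7, -0.4]
grip_width: 0.2
finger_force: 0.0
tool_pos: [513.8, 15.6, 5.2]
contact_force: [0.5, 0.3, 0.9]
tool_pos: [518.5, 16.2, 5.2]
contact_force: [-0.3, 0.5, 0.3]
```

```bash
for i in 1 2 3; do python3 -m handwheel '-0.01 0 0 0 0 0 -1; -0.02 0 0 0 0 0 -1; -0.03 0 0 0 0 0 -1; -0.03 0 0 0 0 0 -1' | grep -E 'pos|contact'; done
python3 - <<'E'
from h import *
t=viewer.capture("top");s=viewer.capture("side")
save(s,"s6.png",(215,175,315,250),7)
E
```

```text
tool_pos: [521.5, 16.5, 5.2]
contact_force: [-0.2, -0.0, -0.5]
tool_pos: [524.5, 16.8, 5.2]
contact_force: [-1.3, -0.2, -0.6]
tool_pos: [527.0, 17.2, 5.2]
contact_force: [-1.6, -0.0, 1.1]
```

View pics/s6.png

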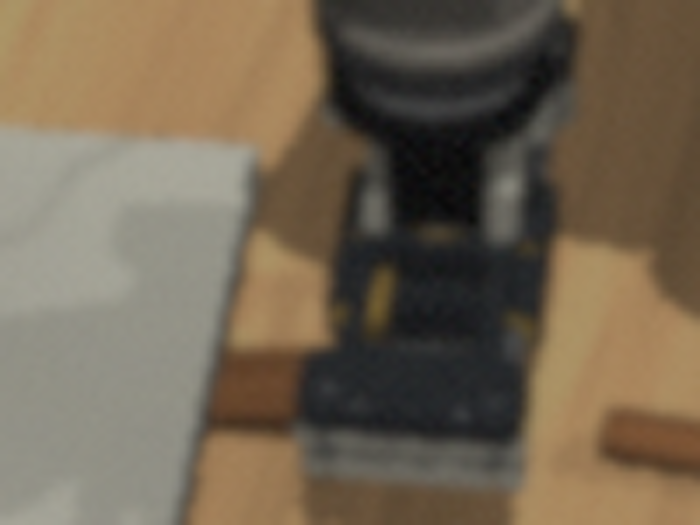

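The fingers are behind the wedge, the wedge is under the slab and still square, and the push is only about 1 N. I'll go on in small steps.

```bash
for i in 1 2 3 4; do python3 -m handwheel '-0.01 0 0 0 0 0 -1; -0.02 0 0 0 0 0 -1; -0.02 0 0 0 0 0 -1; -0.02 0 0 0 0 0 -1' | grep -E 'pos|contact'; done
```

```text
tool_pos: [528.5, 17.5, 5.1]
contact_force: [-5.6, -0.7, 2.7]
tool_pos: [529.8, 17.7, 5.1]
contact_force: [-7.2, -0.9, 6.4]
tool_pos: [530.9, 17.9, 5.1]
contact_force: [-10.1, -2.3, 8.2]
tool_pos: [532.0, 18.1, 5.1]
contact_force: [-13.5, -2.0, 10.9]
```

```bash
for i in 1 2; do python3 -m handwheel '-0.01 0 0 0 0 0 -1; -0.02 0 0 0 0 0 -1; -0.02 0 0 0 0 0 -1; -0.02 0 0 0 0 0 -1; -0.02 0 0 0 0 0 -1' | grep -E 'pos|contact'; done
```

```text
tool_pos: [533.0, 18.4, 5.0]
contact_force: [-16.4, -2.5, 13.2]
tool_pos: [534.1, 18.6, 5.0]
contact_force: [-17.7, -2.9, 15.0]
```

```bash
python3 -m handwheel '0 0 0 0 0 0 -1; 0 0 0 0 0 0 -1; 0.05 0 0 0 0 0 -1; 0.1 0 0 0 0 0 -1; 0.18 0 0 0 0 0 -1; 0.25 0 0 0 0 0 -1; 0.25 0 0 0 0 0 -1; 0.25 0 0 0 0 0 -1'
python3 -m handwheel '0 0 -0.3 0 0 0 -1; 0 0 -0.6 0 0 0 -1; 0 0 -0.9 0 0 0 -1; 0.3 0 -1 0 0 0 -1; 0.6 0 -1 0 0 0 -1; 1 0 -1 0 0 0 -1; 1 0 -1 0 0 0 -1; 1 0 -1 0 0 0 -1'
python3 - <<'E'
from h import *
s=viewer.capture("side"); t=viewer.capture("top")
a=np.hstack([cv2.resize(p["frame"][v:v+70,u:u+50,::-1],(400,560),interpolation=3) for p,u,v in((s,230,185),(t,235,155))])
cv2.imwrite("pics/s7.png",a)
q=lambda u,v:ground(t,(u,v),20)
E
```

```text
time: 15.72
tool_pos: [514.2, 15.6, 5.3]
tcp_rot: [3.142, 0.0, -3.026]
contact_force: [0.5, 0.4, 0.6]
grip_width: 0.8
finger_force: 0.0
time: 16.38
tool_pos: [413.4, 4.2, 105.4]
tcp_rot: [3.141, -0.0, -3.027]
contact_force: [0.8, 0.0, 0.1]
grip_width: 0.5
finger_force: 0.0
```

View pics/s7.png

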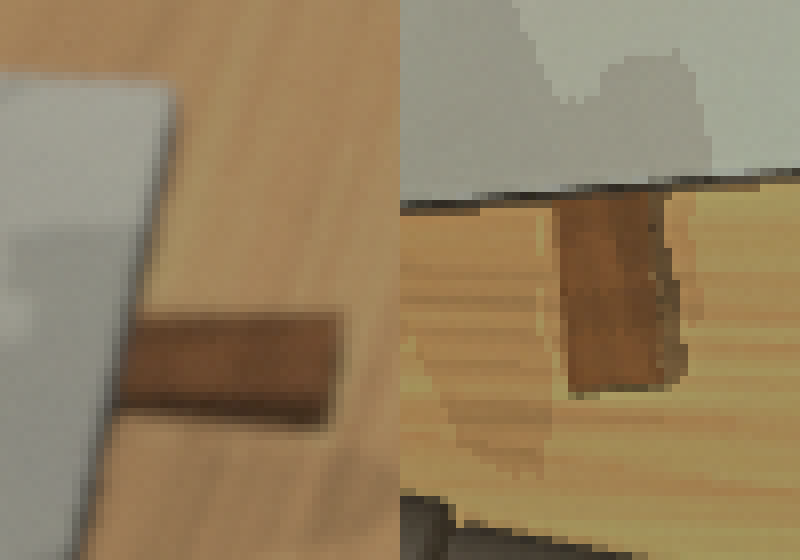

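The wedge sits flat and square to the edge, about 45 mm in, with 65 mm showing and the arm clear. It was pushed to 17.7 N over about 7 mm after contact, so the edge is raised roughly 1.1 mm.

```bash
python3 -c "
from plant import bot
print(bot.close_job())"
```

```text
the job is handed in; nothing more can be done
None
```

I handed the job in with the wedge jammed under the slab's near edge, but the hand-in returned no verdict. The wedge is flat, square to the edge and about 45 mm in; I pushed it to about 18 N, and I estimate it raised the edge about 1.1 mm (worked out from how far I pushed, not measured). The arm is clear and I moved nothing else on the counter.

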